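Line up the donated mustard jars by height

TASK

Line the four mustard jars up by height on the row of cork coasters: the tallest on the coaster next to the big oil bottle, then each next shorter one along, down to the shortest at the far end. Stand each jar upright in the middle of its own coaster; set the jars down gently, never tip one over, and leave the oil bottle where it stands.

Things in the scene. Friction and masses are not known exactly. Their poses are not given: they have to be found in the camera images.
- jar_a_mid (a point): Centre (on the axis, half-way up) of the tallest and widest of four upright round straight-sided mustard jars, all mustard yellow with a paper label and a flat black lid: 60 mm in diameter (lid too), 100 mm tall, 380 g give or take a third. z axis up. Starts on the table; rigid, may be gripped round the side at any height. Its top is 50 mm above this point, so a gripper with short fingers must grip it higher up (about 30 mm below the top is good).
- jar_b_mid (a point): Centre (on the axis, half-way up) of the second tallest of four upright round straight-sided mustard jars, all mustard yellow with a paper label and a flat black lid: 52 mm in diameter (lid too), 82 mm tall, 240 g give or take a third. z axis up. Starts on the table; rigid, may be gripped round the side at any height. Its top is 41 mm above this point, so a gripper with short fingers must grip it higher up (about 30 mm below the top is good).
- jar_c_mid (a point): Centre (on the axis, half-way up) of the third tallest of four upright round straight-sided mustard jars, all mustard yellow with a paper label and a flat black lid: 44 mm in diameter (lid too), 64 mm tall, 140 g give or take a third. z axis up. Starts on the table; rigid, may be gripped round the side at any height.
- jar_d_mid (a point): Centre (on the axis, half-way up) of the shortest and narrowest of four upright round straight-sided mustard jars, all mustard yellow with a paper label and a flat black lid: 36 mm in diameter (lid too), 46 mm tall, 70 g give or take a third. z axis up. Starts on the table; rigid, may be gripped round the side at any height.
- mark_a: One of four identical round cork coasters, 80 mm in diameter, 3 mm thick, fixed in one straight row, 95 mm from centre to centre, on a dark wooden board (100 x 385 mm, 18 mm thick) lying on the table. Origin at the centre of its underside, so its top is 3 mm higher (21 mm above the table). Its letter does not tell its place in the row.
- mark_b: One of four identical round cork coasters, 80 mm in diameter, 3 mm thick, fixed in one straight row, 95 mm from centre to centre, on a dark wooden board (100 x 385 mm, 18 mm thick) lying on the table. Origin at the centre of its underside, so its top is 3 mm higher (21 mm above the table). Its letter does not tell its place in the row.
- mark_c: One of four identical round cork coasters, 80 mm in diameter, 3 mm thick, fixed in one straight row, 95 mm from centre to centre, on a dark wooden board (100 x 385 mm, 18 mm thick) lying on the table. Origin at the centre of its underside, so its top is 3 mm higher (21 mm above the table). Its letter does not tell its place in the row.
- mark_d: One of four identical round cork coasters, 80 mm in diameter, 3 mm thick, fixed in one straight row, 95 mm from centre to centre, on a dark wooden board (100 x 385 mm, 18 mm thick) lying on the table. Origin at the centre of its underside, so its top is 3 mm higher (21 mm above the table). Its letter does not tell its place in the row.
- oil_bottle_mid (a point): Centre (half-way up) of the big loose bottle of yellow oil with green cap, 84 mm in diameter, 235 mm tall, 0.95 kg, standing on the table in line with the row of coasters, 135 mm beyond the centre of the coaster at one end; which end differs from start to start. (A low steel tin stands beyond the other end.)
Things that resemble listed ones, but are neither listed nor needed, are in the scene too. Leave any orange or turquoise look-alike of the part that bears jar_c_mid alone.

How it is judged:
At the end, for the whole second after the job is handed in: Each jar stands upright (within 4.5 degrees), released and at rest, within 15 mm of the centre of a coaster: tallest nearest the oil bottle, then second, third, and the shortest farthest from it. The oil bottle has moved less than 20 mm ((horizontal distance between jar_a_mid and mark_a below 0.015 m or horizontal distance between jar_a_mid and mark_b below 0.015 m or horizontal distance between jar_a_mid and mark_c below 0.015 m or horizontal distance between jar_a_mid and mark_d below 0.015 m) and horizontal distance between jar_a_mid and oil_bottle_mid between 0.095 and 0.175 m and angle between each of jar_a_mid, jar_b_mid, jar_c_mid, jar_d_mid's own z axis and vertical below 0.08 rad and height (world z) of jar_a_mid between 0.067 and 0.075 m and linear speed of each of jar_a, jar_b, jar_c, jar_d below 0.02 m/s and (horizontal distance between jar_b_mid and mark_a below 0.015 m or horizontal distance between jar_b_mid and mark_b below 0.015 m or horizontal distance between jar_b_mid and mark_c below 0.015 m or horizontal distance between jar_b_mid and mark_d below 0.015 m) and horizontal distance between jar_b_mid and oil_bottle_mid between 0.19 and 0.27 m and height (world z) of jar_b_mid between 0.058 and 0.066 m and (horizontal distance between jar_c_mid and mark_a below 0.015 m or horizontal distance between jar_c_mid and mark_b below 0.015 m or horizontal distance between jar_c_mid and mark_c below 0.015 m or horizontal distance between jar_c_mid and mark_d below 0.015 m) and horizontal distance between jar_c_mid and oil_bottle_mid between 0.285 and 0.365 m and height (world z) of jar_c_mid between 0.049 and 0.057 m and (horizontal distance between jar_d_mid and mark_a below 0.015 m or horizontal distance between jar_d_mid and mark_b below 0.015 m or horizontal distance between jar_d_mid and mark_c below 0.015 m or horizontal distance between jar_d_mid and mark_d below 0.015 m) and horizontal distance between jar_d_mid and oil_bottle_mid between 0.38 and 0.46 m and height (world z) of jar_d_mid between 0.04 and 0.048 m and distance of oil_bottle_mid from where it was at the start of the episode below 0.02 m); the robot touches nothing.
It fails at once if a jar is knocked over or tipped (more than 40 degrees) (angle between any of jar_a_mid, jar_b_mid, jar_c_mid, jar_d_mid's own z axis and vertical above 0.7 rad).
It fails at once if the oil bottle is pushed 20 mm or more (distance of oil_bottle_mid from where it was at the start of the episode above 0.02 m).
It fails at once if a jar is dropped (from about 20 mm or more) or slammed down onto a coaster ((height (world z) of jar_a_mid below 0.101 m and linear speed of jar_a above 0.6 m/s and (horizontal distance between jar_a_mid and mark_a below 0.05 m or horizontal distance between jar_a_mid and mark_b below 0.05 m or horizontal distance between jar_a_mid and mark_c below 0.05 m or horizontal distance between jar_a_mid and mark_d below 0.05 m)) or (height (world z) of jar_b_mid below 0.092 m and linear speed of jar_b above 0.6 m/s and (horizontal distance between jar_b_mid and mark_a below 0.05 m or horizontal distance between jar_b_mid and mark_b below 0.05 m or horizontal distance between jar_b_mid and mark_c below 0.05 m or horizontal distance between jar_b_mid and mark_d below 0.05 m)) or (height (world z) of jar_c_mid below 0.083 m and linear speed of jar_c above 0.6 m/s and (horizontal distance between jar_c_mid and mark_a below 0.05 m or horizontal distance between jar_c_mid and mark_b below 0.05 m or horizontal distance between jar_c_mid and mark_c below 0.05 m or horizontal distance between jar_c_mid and mark_d below 0.05 m)) or (height (world z) of jar_d_mid below 0.074 m and linear speed of jar_d above 0.6 m/s and (horizontal distance between jar_d_mid and mark_a below 0.05 m or horizontal distance between jar_d_mid and mark_b below 0.05 m or horizontal distance between jar_d_mid and mark_c below 0.05 m or horizontal distance between jar_d_mid and mark_d below 0.05 m))).
It also fails if it takes over 99 s, if anything falls off the work surface, if the arm or the gripper's body presses on something with over 40 N, if the wrist force passes 120 N, or if a joint passes its speed limit or range.

ROBOT

A 7-joint arm with a two-finger parallel gripper is mounted at the origin on the work surface. World frame = base frame: x ahead of the robot, y to its left, z up, the work surface at z = 0. Lengths are in m, angles in rad, forces in N, time in s.
With the tool pointing down it reaches from about 0.4 to 0.85 m from the base axis. Payload 10.4 kg.
Tool frame: the origin (TCP) lies between the finger pads; the fingertips stand 8 mm ahead of it and the grasp point (between the pads) lies 11 mm behind it; z points along the fingers, x is the direction in which the jaws open and shut, and the axes are right-handed (so a half turn about z gives the same grasp; the last joint's range is limited). The gripper opens to 87 mm and grips with 3 to 60 N. Pads are 19 mm wide; open, the fingers measure 117 mm over their backs; the gripper's body (75 mm by 190 mm) begins 51 mm behind the grasp point.
Start: joints at [-1.258, 0.332, -0.065, 1.46, 0.022, 1.35, -0.088], TCP at [0.206, 0.59, 0.231] pointing down, gripper open.
Joint ranges: [-2.6, 2.6], [-0.5, 2.12], [-1.47, 1.34], [0.16, 2.42], [-1.27, 4.41], [0.06, 2.06], [-2.6, 2.6]. Speed limits (rad/s): [2.22, 2.22, 2.79, 2.79, 3.14, 3.14, 3.14].

INTERFACE

Orientations are given as a unit quaternion [x, y, z, w].
In Python, from bench import r, viewer gives the robot as it stands.
- The arm moves only by the tool apply_moves, never from a script. Its argument "increments" is a list of rows, each an object with "grip": the closure in counts, from 0 (fully open) to 255 (shut); "xyz": the shift along the tool's x, y, z in mm, a list of three; "rotation": the turn, a rotation vector about the tool's x, y, z in degrees, a list of three. A call has 1 to 5 rows; each row is the pose to reach, as a shift and turn from the pose measured when the call began, along the tool's axes at that moment; what a row does not reach only later rows make up. A row lasts 1/8 s, in which the tool goes at most 62.5 mm and 10.7 degrees, less where a joint would pass 70% of its speed; a pose out of reach is approached as far as the arm can. A call with a gripper value outside its range is refused whole. The fingers move at their own pace and stop on an object; "squeeze" is the grip in N (left out, the last holds). Time passes only in rows, so rows that repeat a pose let the fingers close. It gives the time, the measured TCP pose, the force and the opening at its end, in the units of the state.
- r.read_state(): the state, without advancing time (a new reading comes with each control period).
- viewer.camera(name): name is "scene" or "side" or "wrist"; returns a dict with "img" (420x560x3 uint8, blue, green, red), "range_z" (420x560 float32, m along the optical axis (not along the pixel's ray), 0 where there is no reading), "vertical_fov" (degrees; the focal length in pixels is half the picture's height over the tangent of half this angle, whatever the lens; pixels are square), "cx", "cy" (the principal point, pixels), "rvec" (rotation vector, rad) and "tvec" (3), from world to camera coordinates, as OpenCV has them. Camera axes: x right, y down, z forward; pixel columns grow to the right and rows downward; lengths in m; the calibration is good to about 2 mm. A picture is of the moment at which its call begins.
- r.close_job(): hands the job in, once; it reports no verdict.
The state is a dict: "time": time; "joint_positions": joint angles; "joint_vel": joint speeds; "joint_torque": joint torques, N m; "ee_pos": TCP position; "eef_rot": TCP orientation; "ft_force": force on the tool from outside, world axes, zero at the start; "torque": the same for the moment, N m; "width": finger opening in m.
Only numpy, scipy, OpenCV 4.12 (cv2) and the standard library are available. Lean on these libraries where they do the work, as an engineer would, in place of code of your own. Each camera call takes 0.05 s, during which the arm holds its last target.

## Working session

There is one attempt and no reset: what is moved stays moved. The work goes in short steps, Python scripts to look and compute and a tool call to move; the robot and the scene stay as the last step left them, time stands still between calls to the robot, and variables do not carry over. Pictures are saved under pics/ and viewed, and the job is handed in when it is done.

Besides the shell and the picture viewer there is one more tool, called after "Request:" as a command line: name --argument value ..., lists and objects as JSON in quotes. apply_moves: Moves the arm, as the interface text tells. Its arguments: {"type":"object","properties":{"increments":{"type":"array","items":{"type":"object","properties":{"grip":{"type":"number"},"xyz":{"type":"array","items":{"type":"number"}},"rotation":{"type":"array","items":{"type":"number"}}}}},"squeeze":{"type":"number"}},"required":["increments"]}

```bash
ls; mkdir -p pics; cat > h.py <<'E'
import numpy as np,cv2
from bench import r,viewer
from scipy.spatial.transform import Rotation as R
def cam(n,save=None):
    c=viewer.camera(n)
    if save: cv2.imwrite('pics/'+save+'.png',c['img']); np.savez('pics/'+save+'.npz',**c)
    return c
def load(s): 
    d=np.load('pics/'+s+'.npz'); return {k:d[k] for k in d}
def cloud(c):
    h,w=c['range_z'].shape; f=h/2/np.tan(np.radians(float(c['vertical_fov']))/2)
    u,v=np.meshgrid(np.arange(w),np.arange(h)); z=c['range_z']
    P=np.stack([(u-c['cx'])/f*z,(v-c['cy'])/f*z,z],-1)
    Rm=cv2.Rodrigues(np.array(c['rvec'],float).reshape(3))[0]
    return (P-np.array(c['tvec']).reshape(3))@Rm
def proj(c,p):
    h=c['range_z'].shape[0]; f=h/2/np.tan(np.radians(float(c['vertical_fov']))/2)
    Rm=cv2.Rodrigues(np.array(c['rvec'],float).reshape(3))[0]
    q=Rm@np.array(p)+np.array(c['tvec']).reshape(3); return q[0]/q[2]*f+c['cx'],q[1]/q[2]*f+c['cy']
E
python3 - <<'E'
from h import *
s=r.read_state(); print({k:np.round(v,3) for k,v in s.items()})
for n in ['scene','side','wrist']:
    c=cam(n,n+'0'); print(n,c['vertical_fov'],c['cx'],c['cy'],c['rvec'],c['tvec'])
E
```

```text
pics
{'time': np.float64(0.0), 'joint_positions': array([-1.258,  0.333, -0.065,  1.461,  0.022,  1.35 , -0.089]), 'joint_vel': array([-0.001, -0.   , -0.001, -0.001,  0.001, -0.001,  0.001]), 'joint_torque': array([-0.0000e+00, -6.2323e+01,  2.5000e-02, -3.8991e+01, -6.1000e-02,
        3.9000e-02,  0.0000e+00]), 'ee_pos': array([0.206, 0.59 , 0.23 ]), 'eef_rot': array([ 0.815,  0.579, -0.001,  0.   ]), 'ft_force': array([ 0.284,  0.573, -1.061]), 'torque': array([ 0.014, -0.01 , -0.004]), 'width': np.float64(0.087)}
scene 54.4205597232737 281.85171372195134 209.51123724975605 [ 0.61953795  2.81320733 -0.89745398] [ 0.48162732 -0.11226383  1.06769112]
side 42.151722794116786 281.88626308312666 206.05310587018698 [ 2.04028694 -0.60459827  0.32782802] [-0.41590471  0.23153166  0.96619642]
wrist 63.687055102731144 279.249502112244 209.88516740844722 [-2.39355772 -1.70097688 -0.20644092] [-0.62462054 -0.02857637  0.39022989]
```

View pics/scene0.png

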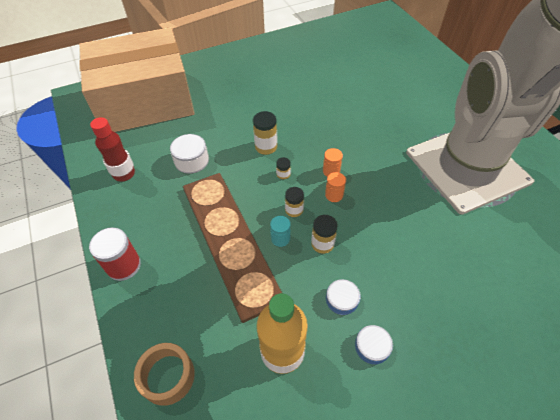

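View pics/side0.png

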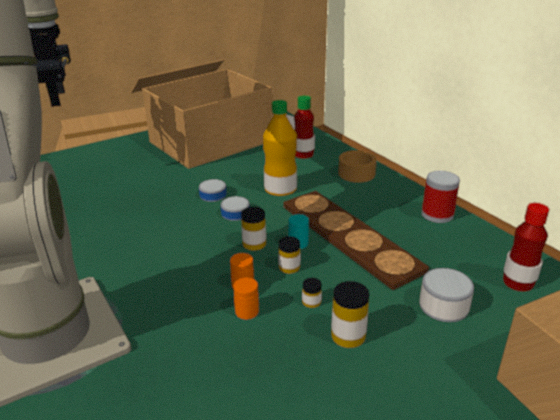

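View pics/wrist0.png

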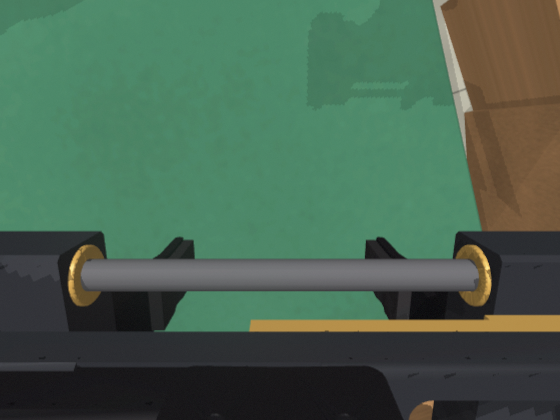

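In the scene view the four yellow jars with black lids are at (265,133) large, (324,234), (294,203) and (283,168) small. The orange (333,162), (335,187) and turquoise (280,231) ones are look-alikes. The oil bottle stands at (282,335), next to the coaster at (254,290), and the tin (190,153) is beyond the other end. Next I'll measure them.

```bash
python3 - <<'E'
from h import *
from scipy.optimize import least_squares
C=[load('scene0'),load('side0')]
P=[cloud(c) for c in C]
S={'A':[(265,120),(350,293)],'B':[(324,225),(254,213)],'C':[(294,195),(289,244)],'D':[(283,163),(312,286)],
'orange1':[(333,157),(242,260)],'orange2':[(335,182),(246,285)],'turq':[(280,225),(299,222)],'oilcap':[(282,303),(280,105)],'tin':[(190,145),(447,280)],'lid1':[(343,294),(212,188)],'lid2':[(374,340),(235,208)]}
c1={}
for k,(a,b) in S.items():
    print(k,np.round(P[0][a[1],a[0]],3),np.round(P[1][b[1],b[0]],3))
H={'A':.1,'B':.082,'C':.064,'D':.046,'orange1':.064,'orange2':.064,'turq':.064}
Rr={'A':30,'B':26,'C':22,'D':18,'orange1':22,'orange2':22,'turq':22}
for k in H:
  for i in (0,1):
    uv=S[k][i]; p0=P[i][uv[1],uv[0]]
    Q=P[i].reshape(-1,3); m=(np.linalg.norm(Q[:,:2]-p0[:2],axis=1)<.045)&(np.abs(Q[:,2]-p0[2])<.006)&(C[i]['range_z'].ravel()>0)
    q=Q[m]; 
    (x,y),rad=cv2.minEnclosingCircle((q[:,:2]*1000).astype(np.float32))
    print(k,i,m.sum(),round(x,1),round(y,1),'r',round(rad,1),'z',np.round(np.median(q[:,2]),4),'mean',np.round(q[:,:2].mean(0)*1000,1))
CO=[[(208,192),(394,262)],[(222,221),(364,240)],[(237,253),(336,221)],[(254,289),(311,203)]]
for u in CO:
  for i in (0,1):
    # cork colored by brightness region: z between .0195 and .0225
    p0=P[i][u[i][1],u[i][0]]; print(np.round(p0*1000,1),end=' ')
    img=C[i]['img']; Q=P[i].reshape(-1,3)
    m=(np.linalg.norm(Q[:,:2]-p0[:2],axis=1)<.05)&(img.reshape(-1,3)[:,2]>130)&(abs(Q[:,2]-.021)<.008)
    (x,y),rad=cv2.minEnclosingCircle((Q[m][:,:2]*1000).astype(np.float32)); print(i,m.sum(),round(x,1),round(y,1),round(rad,1),Q[m][:,:2].mean(0).round(4))
# oil bottle body
for i in (0,1):
    Q=P[i].reshape(-1,3);p0=P[i][S['oilcap'][i][1],S['oilcap'][i][0]]
    for z0,z1 in((.02,.1),(.22,.25)):
        q=Q[(np.linalg.norm(Q[:,:2]-p0[:2],axis=1)<.07)&(Q[:,2]>z0)&(Q[:,2]<z1)]
        f=least_squares(lambda v:np.hypot(q[:,0]-v[0],q[:,1]-v[1])-v[2],[*p0[:2],.04],loss='soft_l1',f_scale=.002).x; print('oil',i,z0,f.round(4))
E
```

```text
A [ 0.445 -0.284  0.098] [ 0.443 -0.292  0.099]
B [0.454 0.049 0.082] [0.452 0.042 0.081]
C [ 0.47  -0.063  0.062] [ 0.466 -0.071  0.061]
D [ 0.446 -0.176  0.046] [ 0.44  -0.188  0.045]
orange1 [ 0.332 -0.128  0.063] [ 0.36  -0.069  0.063]
orange2 [ 0.366 -0.057  0.063] [ 0.33  -0.138  0.062]
turq [ 0.534 -0.002  0.063] [ 0.527 -0.017  0.063]
oilcap [0.633 0.228 0.234] [0.627 0.211 0.234]
tin [ 0.638 -0.327  0.053] [ 0.651 -0.32   0.054]
lid1 [0.478 0.185 0.031] [0.466 0.281 0.028]
lid2 [0.47  0.291 0.028] [0.468 0.163 0.028]
A 0 345 446.9 -288.0 r 31.6 z 0.0996 mean [ 448.1 -285.6]
A 1 738 444.6 -290.3 r 31.7 z 0.0991 mean [ 443.2 -292.9]
B 0 411 451.6 48.3 r 26.1 z 0.0819 mean [452.3  49.1]
B 1 293 448.2 46.3 r 28.1 z 0.0811 mean [447.4  42.2]
C 0 252 469.3 -65.8 r 22.1 z 0.0637 mean [470.2 -63.9]
C 1 270 467.3 -69.1 r 22.7 z 0.0628 mean [465.2 -71.4]
D 0 137 444.4 -179.5 r 19.2 z 0.0454 mean [ 446.  -177.9]
D 1 228 442.0 -182.2 r 19.3 z 0.0451 mean [ 441.4 -183.8]
orange1 0 209 328.5 -135.4 r 23.0 z 0.0638 mean [ 330.2 -133.8]
orange1 1 280 358.0 -66.3 r 23.0 z 0.063 mean [357.  -
[... 184 characters left out ...]
.4]
turq 1 213 530.6 -7.6 r 23.7 z 0.063 mean [528.7 -10.3]
[ 641.6 -190.3   18.8] 0 809 641.6 -190.2 49.9 [ 0.6417 -0.188 ]
[ 641.4 -193.4   20.3] 1 721 645.0 -189.8 43.0 [ 0.6427 -0.1924]
[639.8 -94.1  20.5] 0 957 639.8 -94.2 49.9 [ 0.6409 -0.0938]
[641.3 -99.5  20.8] 1 603 643.3 -94.8 43.8 [ 0.6409 -0.0974]
[ 6.388e+02 -2.000e-01  2.050e+01] 0 951 638.7 -5.5 45.2 [ 0.6395 -0.0013]
[638.4  -4.3  19.9] 1 94 641.6 -24.3 29.8 [ 0.6432 -0.0294]
[637.6  95.   21.6] 0 1136 633.0 96.7 45.1 [0.6363 0.0958]
[636.7  92.1  20.8] 1 223 634.5 106.9 41.6 [0.6333 0.1089]
oil 0 0.02 [0.6355 0.2283 0.0409]
oil 0 0.22 [0.6369 0.2313 0.0139]
oil 1 0.02 [0.6342 0.2284 0.0402]
oil 1 0.22 [0.6326 0.2255 0.0154]
```

Request:
apply_moves --increments '[{"xyz":[-43,40,-6],"rotation":[0,0,10],"grip":0},{"xyz":[-86,80,-12],"rotation":[0,0,20],"grip":0},{"xyz":[-129,121,-18],"rotation":[0,0,30],"grip":0},{"xyz":[-172,161,-24],"rotation":[0,0,40],"grip":0},{"xyz":[-215,202,-30],"rotation":[0,0,50],"grip":0}]' --squeeze 30

```text
time: 0.78
ee_pos: [0.3262, 0.3184, 0.2603]
eef_rot: [0.984, 0.177, -0.0, 0.0]
ft_force: [1.7, 0.7, -0.0]
width: 0.0874
```

```bash
cat > g.py <<'E'
import sys
from h import *
s=r.read_state(); p=np.array(s['ee_pos'])*1000; q=R.from_quat(s['eef_rot'])
t=np.array([float(a) for a in sys.argv[1:4]])
M=R.from_matrix(np.array([[1,0,0],[0,-1,0],[0,0,-1]]).T)
print('t',s['time'],'pos',p.round(1),'w',s['width'],'F',np.round(s['ft_force'],1),'q',np.round(s['joint_positions'],2))
print('xyz',q.inv().apply(t-p).round(1),'rot',(q.inv()*M).as_rotvec(degrees=True).round(1))
E
python3 g.py 450 47.3 180
```

```text
t 0.775 pos [326.2 318.4 260.3] w 0.08737697140532515 F [ 1.7  0.7 -0. ] q [-1.03 -0.07  0.15  1.84  0.01  1.36 -0.53]
xyz [ 21.4 297.2  80.5] rot [ 0.   0.  20.4]
```

Request:
apply_moves --increments '[{"xyz":[4,59,16],"rotation":[0,0,6],"grip":0},{"xyz":[9,118,32],"rotation":[0,0,12],"grip":0},{"xyz":[13,178,48],"rotation":[0,0,18],"grip":0},{"xyz":[17,238,64],"rotation":[0,0,20.4],"grip":0},{"xyz":[21,297,80],"rotation":[0,0,20.4],"grip":0}]'

```text
time: 1.4
ee_pos: [0.45, 0.0455, 0.1801]
eef_rot: [1.0, 0.0, 0.0, 0.0]
ft_force: [1.3, 0.4, 0.1]
width: 0.087
```

```bash
python3 g.py 450 47.3 41; python3 - <<'E'
from h import *
cam('scene','scene1');cam('wrist','wrist1');cam('side','side1')
a=[cv2.imread(f'pics/{n}1.png') for n in('scene','side','wrist')]
cv2.imwrite('pics/m1.png',cv2.resize(np.hstack(a),(800,200),interpolation=cv2.INTER_AREA))
E
```

```text
t 1.4 pos [450.   45.5 180.1] w 0.0869891608522163 F [1.3 0.4 0.1] q [-0.73 -0.04  0.52  1.99  0.02  1.19 -0.22]
xyz [  0.   -1.9 139.1] rot [ 0. -0.  0.]
```

View pics/wrist1.png

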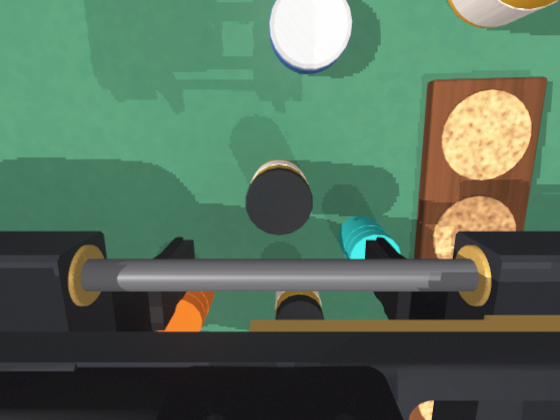

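View pics/side1.png

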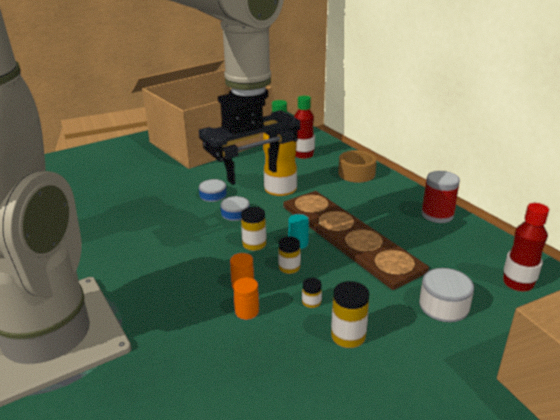

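Wrist view: jar B's black lid is centred at (279,200), C is partly hidden at (299,305), and turquoise is at (370,238). I'll check B against the wrist depth.

```bash
cat >> h.py <<'E'
def lid(c,x,y,h,rad):
    Q=cloud(c).reshape(-1,3)*1000; im=c['img'].reshape(-1,3).max(1)
    m=(np.hypot(Q[:,0]-x,Q[:,1]-y)<rad+12)&(abs(Q[:,2]-h)<5)&(c['range_z'].ravel()>0)
    q=Q[m]; (a,b),rr=cv2.minEnclosingCircle(q[:,:2].astype(np.float32)); return m.sum(),round(a,1),round(b,1),'r',round(rr,1),'z',np.median(q[:,2]).round(1)
E
python3 - <<'E'
from h import *
c=load('wrist1'); print(lid(c,450,47.3,82,26)); P=cloud(c)
for u,v in [(279,200),(487,135),(475,225),(311,25)]: print((P[v,u]*1000).round(1))
E
```

```text
(np.int64(3506), 450.0, 46.9, 'r', 25.9, 'z', np.float64(83.1))
[450.   48.6  82.3]
[637.1  94.2  22.8]
[637.6   9.9  22.8]
[476.8 182.6  30.9]
```

Request:
apply_moves --increments '[{"xyz":[0,-1.5,40],"grip":0},{"xyz":[0,-1.5,80],"grip":0},{"xyz":[0,-1.5,115],"grip":0},{"xyz":[0,-1.5,133],"grip":0},{"xyz":[0,-1.5,139],"grip":0}]'

```text
$.increments[0]: bad value
```

Request:
apply_moves --increments '[{"xyz":[0,0,0],"grip":255},{"xyz":[0,0,0],"grip":255},{"xyz":[0,0,0],"grip":255},{"xyz":[0,0,0],"grip":255},{"xyz":[0,0,0],"grip":255}]' --squeeze 30

```text
$.increments[0]: bad value
```

Request:
apply_moves --increments '[{"xyz":[0,-1.5,40],"rotation":[0,0,0],"grip":0},{"xyz":[0,-1.5,80],"rotation":[0,0,0],"grip":0},{"xyz":[0,-1.5,115],"rotation":[0,0,0],"grip":0},{"xyz":[0,-1.5,133],"rotation":[0,0,0],"grip":0},{"xyz":[0,-1.5,139],"rotation":[0,0,0],"grip":0}]'

```text
time: 2.17
ee_pos: [0.4486, 0.0464, 0.0399]
eef_rot: [1.0, -0.002, -0.002, 0.001]
ft_force: [-0.2, 0.5, 0.0]
width: 0.087
```

Request:
apply_moves --increments '[{"xyz":[1,0,0],"rotation":[0,0,0],"grip":255},{"xyz":[1,0,0],"rotation":[0,0,0],"grip":255},{"xyz":[1,0,0],"rotation":[0,0,0],"grip":255},{"xyz":[1,0,0],"rotation":[0,0,0],"grip":255},{"xyz":[1,0,0],"rotation":[0,0,0],"grip":255}]' --squeeze 30

```text
time: 2.8
ee_pos: [0.4499, 0.0465, 0.0402]
eef_rot: [1.0, -0.002, -0.001, 0.001]
ft_force: [1.2, 0.8, 1.9]
width: 0.0514
```

```bash
python3 g.py 450 47 180
```

```text
t 2.8 pos [449.9  46.5  40.2] w 0.05135210139427513 F [1.2 0.8 1.9] q [-0.69  0.18  0.53  2.12 -0.12  0.87 -0.1 ]
xyz [  -0.3   -0.2 -139.8] rot [ 0.1  0.1 -0.2]
```

Gripped at 51 mm, which matches B. Lifting.

Request:
apply_moves --increments '[{"xyz":[0,0,-15],"rotation":[0,0,0],"grip":255},{"xyz":[0,0,-45],"rotation":[0,0,0],"grip":255},{"xyz":[0,0,-80],"rotation":[0,0,0],"grip":255},{"xyz":[0,0,-110],"rotation":[0,0,0],"grip":255},{"xyz":[0,0,-120],"rotation":[0,0,0],"grip":255}]'

```text
time: 3.42
ee_pos: [0.4509, 0.0468, 0.1621]
eef_rot: [1.0, -0.002, -0.0, 0.0]
ft_force: [0.6, 0.6, -4.0]
width: 0.0513
```

```bash
python3 g.py 638.6 -0.7 160
```

```text
t 3.425 pos [450.9  46.8 162.1] w 0.05133468110708799 F [ 0.6  0.6 -4. ] q [-0.74 -0.02  0.53  2.01  0.01  1.15 -0.21]
xyz [187.9  46.8   2.2] rot [ 0.   0.  -0.2]
```

Request:
apply_moves --increments '[{"xyz":[45,11,0],"rotation":[0,0,0],"grip":255},{"xyz":[95,24,0],"rotation":[0,0,0],"grip":255},{"xyz":[145,36,0],"rotation":[0,0,0],"grip":255},{"xyz":[180,46,0],"rotation":[0,0,0],"grip":255},{"xyz":[188,47,0],"rotation":[0,0,0],"grip":255}]'

```text
time: 4.05
ee_pos: [0.6394, -0.0022, 0.1605]
eef_rot: [1.0, -0.003, -0.001, 0.001]
ft_force: [-0.0, -0.8, -3.1]
width: 0.0512
```

```bash
python3 g.py 638.6 -0.7 61; python3 - <<'E'
from h import *
cam('wrist','wrist2');c=cam('side','side2')
E
```

```text
t 4.05 pos [639.4  -2.2 160.5] w 0.05122570676777553 F [-0.  -0.8 -3.1] q [-0.52  0.46  0.61  1.54 -0.27  1.24  0.12]
xyz [-0.6 -1.8 99.5] rot [ 0.2  0.1 -0.3]
```

View pics/wrist2.png

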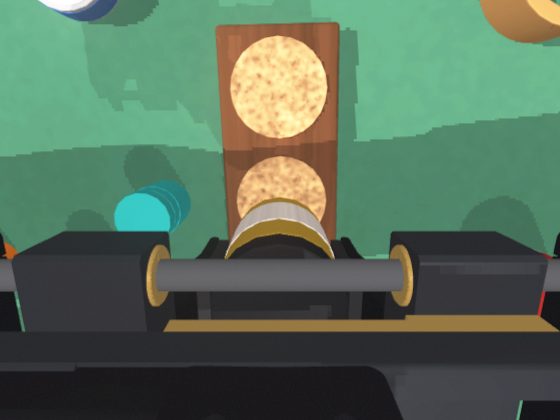

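View pics/side2.png

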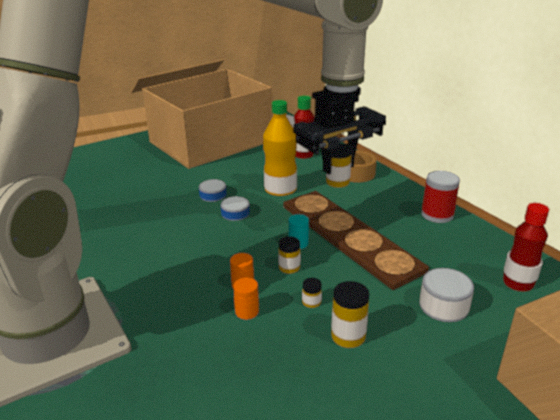

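Wrist view: the jar hangs over coaster 2 (282,195), with coaster 1 at (279,87), so it is aligned. Lowering.

Request:
apply_moves --increments '[{"xyz":[-0.6,-1.8,30],"rotation":[0,0,0],"grip":255},{"xyz":[-0.6,-1.8,60],"rotation":[0,0,0],"grip":255},{"xyz":[-0.6,-1.8,82],"rotation":[0,0,0],"grip":255},{"xyz":[-0.6,-1.8,93],"rotation":[0,0,0],"grip":255},{"xyz":[-0.6,-1.8,97],"rotation":[0,0,0],"grip":255}]'

```text
time: 4.78
ee_pos: [0.6371, 0.0008, 0.0639]
eef_rot: [1.0, -0.002, -0.001, 0.001]
ft_force: [-0.4, 0.8, -2.2]
width: 0.0512
```

Request:
apply_moves --increments '[{"xyz":[1.5,1,1],"rotation":[0,0,0],"grip":255},{"xyz":[1.5,1,2.3],"rotation":[0,0,0],"grip":255},{"xyz":[1.5,1,2.5],"rotation":[0,0,0],"grip":255}]'

```text
time: 5.15
ee_pos: [0.6388, -0.0002, 0.0618]
eef_rot: [1.0, -0.002, -0.001, 0.001]
ft_force: [-0.4, 0.5, -2.6]
width: 0.0513
```

Request:
apply_moves --increments '[{"xyz":[0,0,0.8],"rotation":[0,0,0],"grip":255},{"xyz":[0,0,0.8],"rotation":[0,0,0],"grip":120},{"xyz":[0,0,0.8],"rotation":[0,0,0],"grip":0},{"xyz":[0,0,0.8],"rotation":[0,0,0],"grip":0},{"xyz":[0,0,0.8],"rotation":[0,0,0],"grip":0}]'

```text
time: 5.78
ee_pos: [0.6389, -0.0002, 0.0612]
eef_rot: [1.0, -0.002, -0.001, 0.0]
ft_force: [0.2, -0.4, -0.0]
width: 0.0735
```

Request:
apply_moves --increments '[{"xyz":[0,0,-10],"rotation":[0,0,0],"grip":0},{"xyz":[0,0,-40],"rotation":[0,0,0],"grip":0},{"xyz":[0,0,-80],"rotation":[0,0,0],"grip":0},{"xyz":[0,0,-110],"rotation":[0,0,0],"grip":0},{"xyz":[0,0,-120],"rotation":[0,0,0],"grip":0}]'

```text
time: 6.4
ee_pos: [0.6401, -0.0003, 0.1838]
eef_rot: [1.0, -0.002, 0.001, 0.0]
ft_force: [0.9, -0.2, -0.8]
width: 0.0873
```

```bash
python3 g.py 468.3 -67.5 150; python3 - <<'E'
from h import *
c=cam('scene','scene3');print(lid(c,638.6,-.7,103,26))
c=cam('side','side3');print(lid(c,638.6,-.7,103,26))
print(lid(c,468.3,-67.5,64,22))
E
```

```text
t 6.4 pos [ 6.401e+02 -3.000e-01  1.838e+02] w 0.08726271355994482 F [ 0.9 -0.2 -0.8] q [-0.53  0.44  0.62  1.51 -0.26  1.27  0.11]
xyz [-171.5   68.    33.5] rot [ 0.  -0.1 -0.2]
(np.int64(442), 639.2, 0.9, 'r', 26.1, 'z', np.float64(102.7))
(np.int64(240), 635.7, 0.8, 'r', 28.3, 'z', np.float64(102.2))
(np.int64(237), 468.1, -68.5, 'r', 23.7, 'z', np.float64(63.3))
```

View pics/side3.png

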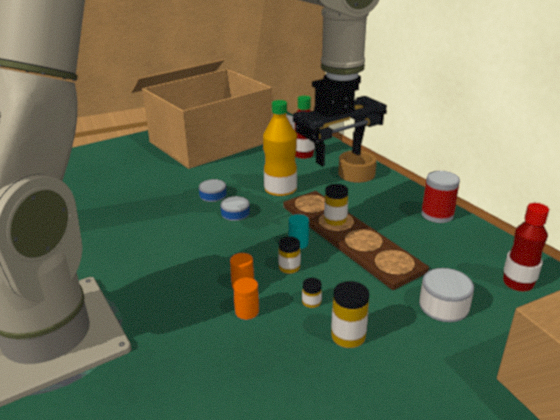

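The side view shows jar B upright on the second coaster at (336,207); its lid measures (639,0) at z 103. Next is C, the yellow jar with a label at side (289,255), between turquoise (299,232) and orange (242,270).

Request:
apply_moves --increments '[{"xyz":[-45,16,5],"rotation":[0,0,0],"grip":0},{"xyz":[-95,34,12],"rotation":[0,0,0],"grip":0},{"xyz":[-140,52,24],"rotation":[0,0,0],"grip":0},{"xyz":[-168,66,33],"rotation":[0,0,0],"grip":0},{"xyz":[-172,68,34],"rotation":[0,0,0],"grip":0}]'

```text
time: 7.12
ee_pos: [0.4648, -0.068, 0.1466]
eef_rot: [1.0, -0.003, -0.001, -0.0]
ft_force: [0.8, 1.0, 0.0]
width: 0.0869
```

```bash
python3 g.py 468.3 -67.5 27; python3 - <<'E'
from h import *
c=cam('wrist','wrist4');print(lid(c,468.3,-67.5,64,22))
E
```

```text
t 7.125 pos [464.8 -68.  146.6] w 0.08693968737112316 F [0.8 1.  0. ] q [-0.61  0.05  0.68  1.99 -0.03  1.12  0.08]
xyz [  3.8  -0.5 119.6] rot [-0.   0.2 -0.3]
(np.int64(2735), 468.1, -66.7, 'r', 22.0, 'z', np.float64(65.1))
```

View pics/wrist4.png

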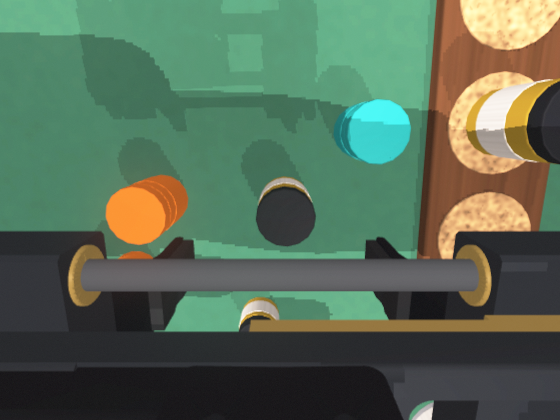

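The black-lidded C is centred at (285,213) at world (468,-67), clear of the orange (140,213) and turquoise (375,131) ones. Descending.

Request:
apply_moves --increments '[{"xyz":[3.5,-0.5,30],"rotation":[0,0,0],"grip":0},{"xyz":[3.5,-0.5,65],"rotation":[0,0,0],"grip":0},{"xyz":[3.5,-0.5,98],"rotation":[0,0,0],"grip":0},{"xyz":[3.5,-0.5,115],"rotation":[0,0,0],"grip":0},{"xyz":[3.5,-0.5,119],"rotation":[0,0,0],"grip":0}]'

```text
time: 7.8
ee_pos: [0.469, -0.0671, 0.0274]
eef_rot: [1.0, -0.002, -0.002, 0.0]
ft_force: [0.8, -0.1, 0.7]
width: 0.0871
```

Request:
apply_moves --increments '[{"xyz":[0,0,0],"rotation":[0,0,0],"grip":255},{"xyz":[0,0,0],"rotation":[0,0,0],"grip":255},{"xyz":[0,0,0],"rotation":[0,0,0],"grip":255},{"xyz":[0,0,0],"rotation":[0,0,0],"grip":255},{"xyz":[0,0,0],"rotation":[0,0,0],"grip":255}]' --squeeze 25

```text
time: 8.43
ee_pos: [0.4692, -0.0671, 0.0276]
eef_rot: [1.0, -0.002, -0.001, 0.0]
ft_force: [0.1, -0.5, 0.5]
width: 0.045
```

Request:
apply_moves --increments '[{"xyz":[0,0,0],"rotation":[0,0,0],"grip":255},{"xyz":[0,0,0],"rotation":[0,0,0],"grip":255}]'

```text
time: 8.68
ee_pos: [0.4691, -0.0671, 0.0276]
eef_rot: [1.0, -0.002, -0.001, 0.0]
ft_force: [-0.7, -0.2, 0.6]
width: 0.0438
```

Request:
apply_moves --increments '[{"xyz":[0,0,-15],"rotation":[0,0,0],"grip":255},{"xyz":[0,0,-45],"rotation":[0,0,0],"grip":255},{"xyz":[0,0,-80],"rotation":[0,0,0],"grip":255},{"xyz":[0,0,-105],"rotation":[0,0,0],"grip":255},{"xyz":[0,0,-110],"rotation":[0,0,0],"grip":255}]'

```text
time: 9.3
ee_pos: [0.4704, -0.0671, 0.1395]
eef_rot: [1.0, -0.002, 0.0, -0.0]
ft_force: [0.6, 0.6, -1.3]
width: 0.0435
```

```bash
python3 g.py 640.3 -95.6 130
```

```text
t 9.3 pos [470.4 -67.1 139.5] w 0.043508834624817874 F [ 0.6  0.6 -1.3] q [-0.62  0.07  0.7   1.99 -0.05  1.1   0.1 ]
xyz [170.   27.7   9.6] rot [-0.  -0.  -0.3]
```

Request:
apply_moves --increments '[{"xyz":[40,7,0],"rotation":[0,0,0],"grip":255},{"xyz":[90,15,2],"rotation":[0,0,0],"grip":255},{"xyz":[135,22,5],"rotation":[0,0,0],"grip":255},{"xyz":[165,27,9],"rotation":[0,0,0],"grip":255},{"xyz":[170,28,10],"rotation":[0,0,0],"grip":255}]'

```text
time: 9.93
ee_pos: [0.6407, -0.0962, 0.1276]
eef_rot: [1.0, -0.002, -0.001, 0.001]
ft_force: [-0.1, 0.3, -1.3]
width: 0.0435
```

```bash
python3 g.py 640.3 -95.6 50
```

```text
t 9.925 pos [640.7 -96.2 127.6] w 0.04345077272953479 F [-0.1  0.3 -1.3] q [-0.42  0.53  0.68  1.55 -0.35  1.19  0.32]
xyz [-0.2 -0.7 77.6] rot [ 0.1  0.1 -0.3]
```

Request:
apply_moves --increments '[{"xyz":[0,-0.5,25],"rotation":[0,0,0],"grip":255},{"xyz":[0,-0.5,50],"rotation":[0,0,0],"grip":255},{"xyz":[0,-0.5,67],"rotation":[0,0,0],"grip":255},{"xyz":[0,-0.5,74],"rotation":[0,0,0],"grip":255},{"xyz":[0,-0.5,76],"rotation":[0,0,0],"grip":255}]'

```text
time: 10.55
ee_pos: [0.6406, -0.0959, 0.0518]
eef_rot: [1.0, -0.002, -0.001, 0.001]
ft_force: [-0.6, 0.4, -2.8]
width: 0.0435
```

Request:
apply_moves --increments '[{"xyz":[0,0,1.5],"rotation":[0,0,0],"grip":255},{"xyz":[0,0,2.8],"rotation":[0,0,0],"grip":255},{"xyz":[0,0,3],"rotation":[0,0,0],"grip":255}]'

```text
time: 10.92
ee_pos: [0.6407, -0.0959, 0.049]
eef_rot: [1.0, -0.002, -0.001, 0.001]
ft_force: [0.6, 0.0, -1.1]
width: 0.0436
```

Request:
apply_moves --increments '[{"xyz":[0,0,0.3],"rotation":[0,0,0],"grip":120},{"xyz":[0,0,0.3],"rotation":[0,0,0],"grip":0},{"xyz":[0,0,0.3],"rotation":[0,0,0],"grip":0},{"xyz":[0,0,0.3],"rotation":[0,0,0],"grip":0},{"xyz":[0,0,0.3],"rotation":[0,0,0],"grip":0}]'

```text
time: 11.55
ee_pos: [0.6407, -0.0959, 0.0488]
eef_rot: [1.0, -0.002, -0.001, 0.001]
ft_force: [-0.1, 0.6, 0.3]
width: 0.0779
```

Request:
apply_moves --increments '[{"xyz":[0,0,-10],"rotation":[0,0,0],"grip":0},{"xyz":[0,0,-40],"rotation":[0,0,0],"grip":0},{"xyz":[0,0,-75],"rotation":[0,0,0],"grip":0},{"xyz":[0,0,-95],"rotation":[0,0,0],"grip":0},{"xyz":[0,0,-100],"rotation":[0,0,0],"grip":0}]'

```text
time: 12.18
ee_pos: [0.6414, -0.0959, 0.1501]
eef_rot: [1.0, -0.002, 0.0, 0.0]
ft_force: [0.2, -0.4, -1.1]
width: 0.0871
```

```bash
python3 g.py 443.2 -181 130; python3 - <<'E'
from h import *
c=cam('scene','scene5');print(lid(c,640.3,-95.6,85,22))
c=cam('side','side5');print(lid(c,640.3,-95.6,85,22)); print(lid(c,443.2,-181,46,18))
E
```

```text
t 12.175 pos [641.4 -95.9 150.1] w 0.08714729596682666 F [ 0.2 -0.4 -1.1] q [-0.43  0.51  0.69  1.53 -0.33  1.23  0.31]
xyz [-197.8   86.    20. ] rot [ 0.1 -0.  -0.3]
(np.int64(265), 640.5, -94.7, 'r', 22.5, 'z', np.float64(84.6))
(np.int64(211), 638.4, -96.7, 'r', 24.2, 'z', np.float64(84.0))
(np.int64(208), 443.9, -181.8, 'r', 19.0, 'z', np.float64(45.2))
```

View pics/side5.png

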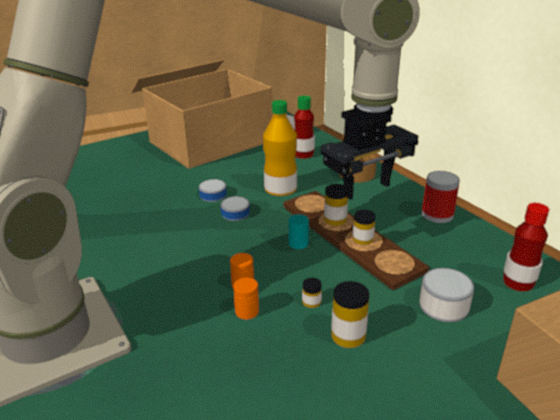

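The side view shows C upright on the third coaster at (364,228). Next is D, the small jar at (312,293).

Request:
apply_moves --increments '[{"xyz":[-50,22,2],"rotation":[0,0,0],"grip":0},{"xyz":[-105,45,6],"rotation":[0,0,0],"grip":0},{"xyz":[-155,67,12],"rotation":[0,0,0],"grip":0},{"xyz":[-192,84,19],"rotation":[0,0,0],"grip":0},{"xyz":[-198,86,20],"rotation":[0,0,0],"grip":0}]'

```text
time: 12.9
ee_pos: [0.4394, -0.1814, 0.1276]
eef_rot: [1.0, -0.004, -0.002, -0.0]
ft_force: [0.4, 0.6, 0.6]
width: 0.0869
```

```bash
python3 g.py 443.3 -181 19; python3 - <<'E'
from h import *
c=cam('wrist','wrist6');print(lid(c,443.3,-181,46,18))
E
```

```text
t 12.9 pos [ 439.4 -181.4  127.6] w 0.08693564335606666 F [0.4 0.6 0.6] q [-0.48  0.1   0.82  2.   -0.08  1.07  0.37]
xyz [  4.3  -0.3 108.6] rot [-0.   0.2 -0.4]
(np.int64(1848), 444.1, -180.4, 'r', 17.9, 'z', np.float64(47.1))
```

View pics/wrist6.png

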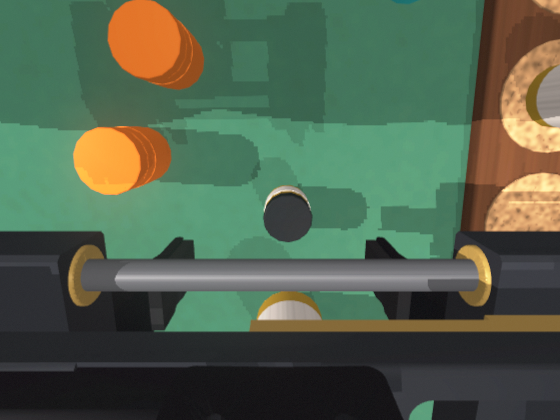

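Jar D's lid is at (288,216), world (444,-180.5); jar A is below it at (290,312), and the orange ones are well to the left.

Request:
apply_moves --increments '[{"xyz":[4.5,-0.5,30],"rotation":[0,0,0],"grip":0},{"xyz":[4.5,-0.5,65],"rotation":[0,0,0],"grip":0},{"xyz":[4.5,-0.5,90],"rotation":[0,0,0],"grip":0},{"xyz":[4.5,-0.5,104],"rotation":[0,0,0],"grip":0},{"xyz":[4.5,-0.5,108],"rotation":[0,0,0],"grip":0}]'

```text
time: 13.58
ee_pos: [0.4447, -0.1803, 0.0193]
eef_rot: [1.0, -0.003, -0.002, 0.0]
ft_force: [0.6, 0.5, 0.5]
width: 0.0871
```

Request:
apply_moves --increments '[{"xyz":[0,0,0],"rotation":[0,0,0],"grip":255},{"xyz":[0,0,0],"rotation":[0,0,0],"grip":255},{"xyz":[0,0,0],"rotation":[0,0,0],"grip":255},{"xyz":[0,0,0],"rotation":[0,0,0],"grip":255},{"xyz":[0,0,0],"rotation":[0,0,0],"grip":255}]' --squeeze 20

```text
time: 14.2
ee_pos: [0.4448, -0.1802, 0.0194]
eef_rot: [1.0, -0.003, -0.002, 0.0]
ft_force: [-0.6, 0.0, 0.1]
width: 0.0452
```

Request:
apply_moves --increments '[{"xyz":[0,0,0],"rotation":[0,0,0],"grip":255},{"xyz":[0,0,0],"rotation":[0,0,0],"grip":255},{"xyz":[0,0,0],"rotation":[0,0,0],"grip":255}]'

```text
time: 14.58
ee_pos: [0.4448, -0.1802, 0.0194]
eef_rot: [1.0, -0.003, -0.002, 0.0]
ft_force: [-0.8, 0.2, 1.2]
width: 0.0358
```

Request:
apply_moves --increments '[{"xyz":[0,0,-15],"rotation":[0,0,0],"grip":255},{"xyz":[0,0,-45],"rotation":[0,0,0],"grip":255},{"xyz":[0,0,-80],"rotation":[0,0,0],"grip":255},{"xyz":[0,0,-96],"rotation":[0,0,0],"grip":255},{"xyz":[0,0,-100],"rotation":[0,0,0],"grip":255}]'

```text
time: 15.2
ee_pos: [0.4457, -0.1801, 0.1202]
eef_rot: [1.0, -0.003, -0.001, -0.0]
ft_force: [0.5, 0.6, -1.4]
width: 0.0354
```

```bash
python3 g.py 642 -190.5 115
```

```text
t 15.2 pos [ 445.7 -180.1  120.2] w 0.03543379042963357 F [ 0.5  0.6 -1.4] q [-0.49  0.13  0.84  2.   -0.11  1.06  0.39]
xyz [196.4   9.4   4.7] rot [-0.   0.1 -0.3]
```

Request:
apply_moves --increments '[{"xyz":[50,2,0],"rotation":[0,0,0],"grip":255},{"xyz":[105,5,2],"rotation":[0,0,0],"grip":255},{"xyz":[155,7,4],"rotation":[0,0,0],"grip":255},{"xyz":[190,9,5],"rotation":[0,0,0],"grip":255},{"xyz":[196.5,9.5,5],"rotation":[0,0,0],"grip":255}]'

```text
time: 15.82
ee_pos: [0.6428, -0.1901, 0.1121]
eef_rot: [1.0, -0.002, -0.003, -0.0]
ft_force: [-0.6, 0.2, 0.2]
width: 0.0353
```

```bash
python3 g.py 642 -190.5 42; python3 - <<'E'
from h import *
c=cam('side','side7');cam('wrist','wrist7')
E
```

```text
t 15.825 pos [ 642.8 -190.1  112.1] w 0.03532336306150038 F [-0.6  0.2  0.2] q [-0.29  0.61  0.74  1.49 -0.43  1.2   0.51]
xyz [-0.4  0.4 70.1] rot [-0.   0.3 -0.2]
```

View pics/side7.png

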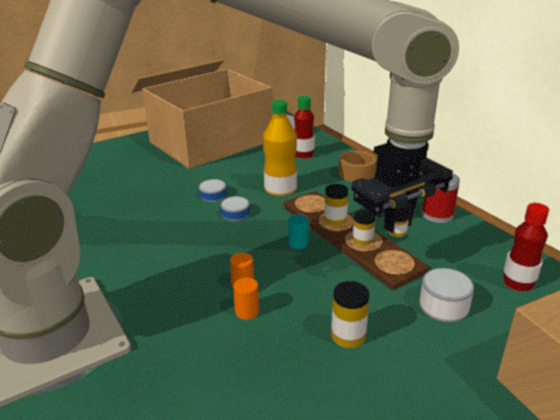

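Jar D is held above the last coaster at (395,262); nothing is in the way. Release should come at TCP z of about 40.4.

Request:
apply_moves --increments '[{"xyz":[-0.4,0.4,25],"rotation":[0,0.2,0],"grip":255},{"xyz":[-0.4,0.4,48],"rotation":[0,0.2,0],"grip":255},{"xyz":[-0.4,0.4,62],"rotation":[0,0.2,0],"grip":255},{"xyz":[-0.4,0.4,68],"rotation":[0,0.2,0],"grip":255},{"xyz":[-0.4,0.4,69],"rotation":[0,0.2,0],"grip":255}]'

```text
time: 16.55
ee_pos: [0.6406, -0.1913, 0.0444]
eef_rot: [1.0, -0.003, -0.001, -0.0]
ft_force: [0.2, -0.0, -0.3]
width: 0.0349
```

Request:
apply_moves --increments '[{"xyz":[1,-0.5,2],"rotation":[0,0,0],"grip":255},{"xyz":[1,-0.5,3.4],"rotation":[0,0,0],"grip":255},{"xyz":[1,-0.5,3.8],"rotation":[0,0,0],"grip":255}]'

```text
time: 16.92
ee_pos: [0.6417, -0.1908, 0.0408]
eef_rot: [1.0, -0.003, -0.0, -0.0]
ft_force: [-1.2, 0.1, -0.2]
width: 0.0354
```

Request:
apply_moves --increments '[{"xyz":[0,0,0.2],"rotation":[0,0,0],"grip":160},{"xyz":[0,0,0.2],"rotation":[0,0,0],"grip":0},{"xyz":[0,0,0.2],"rotation":[0,0,0],"grip":0},{"xyz":[0,0,0.2],"rotation":[0,0,0],"grip":0},{"xyz":[0,0,0.2],"rotation":[0,0,0],"grip":0}]'

```text
time: 17.55
ee_pos: [0.6418, -0.1908, 0.0406]
eef_rot: [1.0, -0.003, -0.0, -0.0]
ft_force: [-0.4, -0.7, 0.1]
width: 0.0676
```

Request:
apply_moves --increments '[{"xyz":[0,0,-10],"rotation":[0,0,0],"grip":0},{"xyz":[0,0,-40],"rotation":[0,0,0],"grip":0},{"xyz":[0,0,-85],"rotation":[0,0,0],"grip":0},{"xyz":[0,0,-120],"rotation":[0,0,0],"grip":0},{"xyz":[0,0,-135],"rotation":[0,0,0],"grip":0}]'

```text
time: 18.18
ee_pos: [0.6426, -0.1914, 0.1784]
eef_rot: [1.0, -0.003, 0.001, 0.0]
ft_force: [0.1, 0.2, -0.9]
width: 0.0869
```

```bash
python3 g.py 445.8 -289 180; python3 - <<'E'
from h import *
c=cam('scene','scene8');print(lid(c,642,-190.5,67,18))
c=cam('side','side8');print(lid(c,642,-190.5,67,18)); print(lid(c,445.8,-289,100,30))
E
```

```text
t 18.175 pos [ 642.6 -191.4  178.4] w 0.0868503761299317 F [ 0.1  0.2 -0.9] q [-0.31  0.55  0.77  1.43 -0.39  1.31  0.48]
xyz [-196.2   98.7   -2. ] rot [ 0.  -0.1 -0.3]
(np.int64(154), 641.8, -190.3, 'r', 18.9, 'z', np.float64(66.4))
(np.int64(169), 639.2, -192.7, 'r', 18.1, 'z', np.float64(66.0))
(np.int64(710), 446.0, -290.3, 'r', 31.6, 'z', np.float64(99.0))
```

View pics/side8.png

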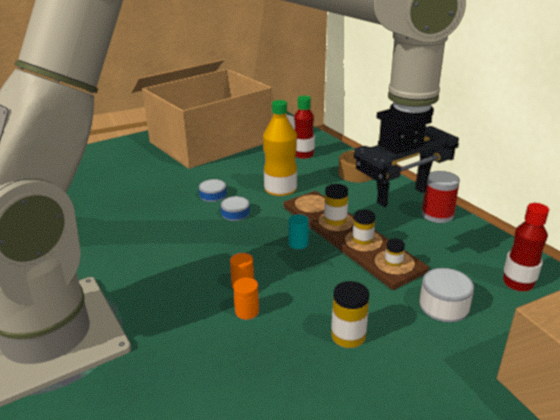

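The side view shows D upright on the last coaster at (395,256). Jar A at (350,315) is the only one left.

Request:
apply_moves --increments '[{"xyz":[-50,25,0],"rotation":[0,0,0],"grip":0},{"xyz":[-105,52,-1],"rotation":[0,0,0],"grip":0},{"xyz":[-155,78,-2],"rotation":[0,0,0],"grip":0},{"xyz":[-190,96,-2],"rotation":[0,0,0],"grip":0},{"xyz":[-196,99,-2],"rotation":[0,0,0],"grip":0}]'

```text
time: 18.9
ee_pos: [0.4431, -0.2901, 0.1778]
eef_rot: [1.0, -0.005, 0.0, -0.001]
ft_force: [1.1, -0.1, 0.2]
width: 0.0869
```

```bash
python3 g.py 446 -289 59; python3 - <<'E'
from h import *
c=cam('wrist','wrist9');print(lid(c,446,-289,100,30))
E
```

```text
t 18.9 pos [ 443.1 -290.1  177.8] w 0.08688358147589802 F [ 1.1 -0.1  0.2] q [-0.31  0.21  0.91  1.82 -0.18  1.2   0.65]
xyz [  2.8  -0.9 118.8] rot [-0.1 -0.  -0.5]
(np.int64(5268), 445.8, -289.3, 'r', 29.9, 'z', np.float64(101.1))
```

View pics/wrist9.png

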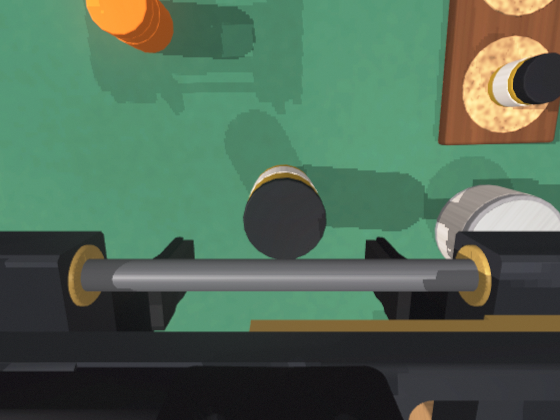

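Jar A's lid is at (285,219), world (446,-289). Descending.

Request:
apply_moves --increments '[{"xyz":[3,-0.8,30],"rotation":[0,0,0],"grip":0},{"xyz":[3,-0.8,65],"rotation":[0,0,0],"grip":0},{"xyz":[3,-0.8,100],"rotation":[0,0,0],"grip":0},{"xyz":[3,-0.8,115],"rotation":[0,0,0],"grip":0},{"xyz":[3,-0.8,119],"rotation":[0,0,0],"grip":0}]'

```text
time: 19.58
ee_pos: [0.4472, -0.2883, 0.0583]
eef_rot: [1.0, -0.004, -0.001, -0.0]
ft_force: [0.1, -0.5, -0.1]
width: 0.087
```

Request:
apply_moves --increments '[{"xyz":[0,0,0],"rotation":[0,0,0],"grip":255},{"xyz":[0,0,0],"rotation":[0,0,0],"grip":255},{"xyz":[0,0,0],"rotation":[0,0,0],"grip":255},{"xyz":[0,0,0],"rotation":[0,0,0],"grip":255},{"xyz":[0,0,0],"rotation":[0,0,0],"grip":255}]' --squeeze 35

```text
time: 20.2
ee_pos: [0.4476, -0.2884, 0.0587]
eef_rot: [1.0, -0.004, -0.0, -0.0]
ft_force: [-2.2, 0.9, 6.9]
width: 0.0597
```

```bash
python3 g.py 446 -289 180
```

```text
t 20.2 pos [ 447.6 -288.4   58.7] w 0.05967274603890485 F [-2.2  0.9  6.9] q [-0.21  0.39  0.83  1.93 -0.35  0.97  0.77]
xyz [  -1.6    0.5 -121.3] rot [-0.1  0.  -0.4]
```

Request:
apply_moves --increments '[{"xyz":[0,0,-12],"rotation":[0,0,0],"grip":255},{"xyz":[0,0,-42],"rotation":[0,0,0],"grip":255},{"xyz":[0,0,-80],"rotation":[0,0,0],"grip":255},{"xyz":[0,0,-112],"rotation":[0,0,0],"grip":255},{"xyz":[0,0,-130],"rotation":[0,0,0],"grip":255}]'

```text
time: 20.82
ee_pos: [0.4477, -0.2888, 0.1904]
eef_rot: [1.0, -0.004, 0.001, -0.0]
ft_force: [0.2, -0.2, -2.9]
width: 0.0594
```

```bash
python3 g.py 470 -50 195; python3 g.py 637 94 195
```

```text
t 20.825 pos [ 447.7 -288.8  190.4] w 0.05941688657360852 F [ 0.2 -0.2 -2.9] q [-0.33  0.2   0.93  1.8  -0.17  1.22  0.64]
xyz [  20.5 -238.9   -4.3] rot [-0.  -0.1 -0.4]
t 20.825 pos [ 447.7 -288.8  190.4] w 0.05941688657360852 F [ 0.2 -0.2 -2.9] q [-0.33  0.2   0.93  1.8  -0.17  1.22  0.64]
xyz [ 186.5 -384.2   -4. ] rot [-0.  -0.1 -0.4]
```

Request:
apply_moves --increments '[{"xyz":[4,-40,-3],"rotation":[0,0,0],"grip":255},{"xyz":[8,-92,-5],"rotation":[0,0,0],"grip":255},{"xyz":[12,-145,-6],"rotation":[0,0,0],"grip":255},{"xyz":[16,-195,-6],"rotation":[0,0,0],"grip":255},{"xyz":[20,-238,-6],"rotation":[0,0,0],"grip":255}]'

```text
time: 21.45
ee_pos: [0.469, -0.0489, 0.1965]
eef_rot: [1.0, -0.003, 0.0, -0.001]
ft_force: [-1.1, -0.2, -3.0]
width: 0.0594
```

```bash
python3 g.py 480 94 190
```

```text
t 21.45 pos [469.  -48.9 196.5] w 0.05937905171020234 F [-1.1 -0.2 -3. ] q [-0.71 -0.02  0.72  1.93  0.01  1.22  0.  ]
xyz [  10.1 -142.9    6.7] rot [-0.1 -0.  -0.4]
```

Request:
apply_moves --increments '[{"xyz":[2,-30,0],"rotation":[0,0,0.1],"grip":255},{"xyz":[4,-70,2],"rotation":[0,0,0.2],"grip":255},{"xyz":[7,-110,4],"rotation":[0,0,0.2],"grip":255},{"xyz":[10,-138,6],"rotation":[0,0,-0.3],"grip":255},{"xyz":[10,-143,6],"rotation":[0,0,-0.4],"grip":255}]'

```text
time: 22.08
ee_pos: [0.4797, 0.0956, 0.1901]
eef_rot: [1.0, 0.002, -0.0, -0.0]
ft_force: [0.3, -1.2, -3.2]
width: 0.0597
```

```bash
python3 g.py 637 94 160
```

```text
t 22.075 pos [479.7  95.6 190.1] w 0.05969326069407988 F [ 0.3 -1.2 -3.2] q [-0.85  0.05  0.59  1.89 -0.03  1.21 -0.25]
xyz [157.3   2.2  30.1] rot [-0.   0.   0.2]
```

Request:
apply_moves --increments '[{"xyz":[35,1,5],"rotation":[0,0,0],"grip":255},{"xyz":[75,2,12],"rotation":[0,0,0],"grip":255},{"xyz":[115,2,22],"rotation":[0,0,0],"grip":255},{"xyz":[148,2,28],"rotation":[0,0,0],"grip":255},{"xyz":[157,2,30],"rotation":[0,0,0],"grip":255}]'

```text
time: 22.7
ee_pos: [0.6378, 0.0925, 0.159]
eef_rot: [1.0, 0.001, -0.001, 0.001]
ft_force: [0.8, -0.7, -2.8]
width: 0.0595
```

```bash
python3 g.py 637 94 82; python3 - <<'E'
from h import *
c=cam('side','side10');cam('scene','scene10')
E
```

```text
t 22.7 pos [637.8  92.5 159. ] w 0.05947838682904563 F [ 0.8 -0.7 -2.8] q [-0.67  0.47  0.61  1.52 -0.28  1.24 -0.01]
xyz [-0.7 -1.6 77. ] rot [0.1 0.1 0.1]
```

View pics/side10.png

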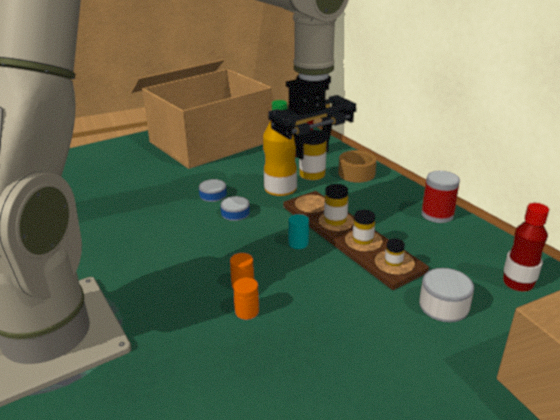

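View pics/scene10.png

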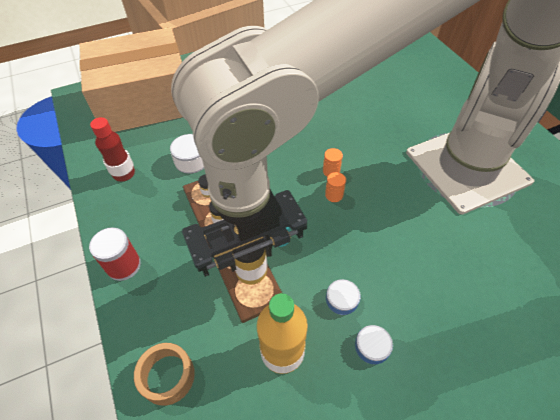

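The jar is over coaster 1 at scene (254,290), and the gripper is well clear of the bottle (282,330). Lowering to TCP z of about 80.

Request:
apply_moves --increments '[{"xyz":[-0.5,-1.5,25],"rotation":[0,0,0],"grip":255},{"xyz":[-0.5,-1.5,48],"rotation":[0,0,0],"grip":255},{"xyz":[-0.5,-1.5,65],"rotation":[0,0,0],"grip":255},{"xyz":[-0.5,-1.5,73],"rotation":[0,0,0],"grip":255},{"xyz":[-0.5,-1.5,75],"rotation":[0,0,0],"grip":255}]'

```text
time: 23.42
ee_pos: [0.6362, 0.0943, 0.0846]
eef_rot: [1.0, 0.001, -0.0, 0.001]
ft_force: [-0.2, 1.0, -2.3]
width: 0.0595
```

Request:
apply_moves --increments '[{"xyz":[0.5,0,2.5],"rotation":[0,0,0],"grip":255},{"xyz":[0.5,0,4.2],"rotation":[0,0,0],"grip":255},{"xyz":[0.5,0,4.8],"rotation":[0,0,0],"grip":255},{"xyz":[0.5,0,5],"rotation":[0,0,0],"grip":255}]'

```text
time: 23.92
ee_pos: [0.6368, 0.0943, 0.0799]
eef_rot: [1.0, 0.001, -0.0, 0.0]
ft_force: [-0.6, 0.1, -0.9]
width: 0.0594
```

```bash
python3 g.py 637 94 79.5
```

```text
t 23.925 pos [636.8  94.3  79.9] w 0.05944414274716629 F [-0.6  0.1 -0.9] q [-0.65  0.55  0.58  1.6  -0.32  1.1   0.02]
xyz [0.2 0.3 0.4] rot [0.1 0.  0.1]
```

Request:
apply_moves --increments '[{"xyz":[0,0,0.4],"rotation":[0,0,0],"grip":255},{"xyz":[0,0,0.4],"rotation":[0,0,0],"grip":70},{"xyz":[0,0,0.4],"rotation":[0,0,0],"grip":0},{"xyz":[0,0,0.4],"rotation":[0,0,0],"grip":0},{"xyz":[0,0,0.4],"rotation":[0,0,0],"grip":0}]'

```text
time: 24.55
ee_pos: [0.6369, 0.0943, 0.0795]
eef_rot: [1.0, 0.001, -0.0, 0.001]
ft_force: [-0.8, 0.1, 0.5]
width: 0.0835
```

Request:
apply_moves --increments '[{"xyz":[0,0,0],"rotation":[0,0,0],"grip":0},{"xyz":[0,0,0],"rotation":[0,0,0],"grip":0}]'

```text
time: 24.8
ee_pos: [0.6369, 0.0943, 0.0795]
eef_rot: [1.0, 0.001, -0.0, 0.0]
ft_force: [0.1, 0.1, 1.1]
width: 0.0866
```

Request:
apply_moves --increments '[{"xyz":[0,0,-10],"rotation":[0,0,0],"grip":0},{"xyz":[0,0,-40],"rotation":[0,0,0],"grip":0},{"xyz":[0,0,-80],"rotation":[0,0,0],"grip":0},{"xyz":[0,0,-120],"rotation":[0,0,0],"grip":0},{"xyz":[0,0,-130],"rotation":[0,0,0],"grip":0}]'

```text
time: 25.42
ee_pos: [0.6382, 0.0943, 0.2132]
eef_rot: [1.0, 0.001, 0.002, -0.0]
ft_force: [0.2, -0.9, 0.5]
width: 0.0869
```

Request:
apply_moves --increments '[{"xyz":[-40,0,0],"rotation":[0,0,0],"grip":0},{"xyz":[-90,0,0],"rotation":[0,0,0],"grip":0},{"xyz":[-140,0,0],"rotation":[0,0,0],"grip":0},{"xyz":[-180,0,0],"rotation":[0,0,0],"grip":0},{"xyz":[-180,0,0],"rotation":[0,0,0],"grip":0}]'

```text
time: 26.05
ee_pos: [0.4561, 0.0943, 0.2125]
eef_rot: [1.0, 0.002, 0.002, -0.001]
ft_force: [0.6, 0.4, 0.3]
width: 0.0867
```

```bash
python3 g.py 637 94 80; python3 - <<'E'
from h import *
from scipy.optimize import least_squares
T={'A':(637,94,121,30),'B':(638.6,-.7,103,26),'C':(640.3,-95.6,85,22),'D':(642,-190.5,67,18)}
for n in('scene','side','wrist'):
    c=cam(n,n+'11')
    for k,t in T.items():
        try: print(n,k,lid(c,*t))
        except Exception as e: print(n,k,'-')
    if n!='wrist':
        Q=cloud(c).reshape(-1,3)
        q=Q[(np.hypot(Q[:,0]-.635,Q[:,1]-.228)<.07)&(Q[:,2]>.02)&(Q[:,2]<.1)]
        print('oil',least_squares(lambda v:np.hypot(q[:,0]-v[0],q[:,1]-v[1])-v[2],[.635,.228,.04],loss='soft_l1',f_scale=.002).x.round(4))
E
```

```text
t 26.05 pos [456.1  94.3 212.5] w 0.08666479440164586 F [0.6 0.4 0.3] q [-0.92 -0.05  0.62  1.92  0.03  1.26 -0.31]
xyz [180.5   1.3 133.1] rot [-0.2 -0.2  0.2]
scene A (np.int64(721), 636.4, 93.5, 'r', 30.4, 'z', np.float64(120.9))
scene B (np.int64(446), 638.6, 0.8, 'r', 26.8, 'z', np.float64(102.7))
scene C (np.int64(270), 640.5, -94.1, 'r', 22.4, 'z', np.float64(84.7))
scene D (np.int64(153), 641.3, -188.7, 'r', 19.1, 'z', np.float64(66.9))
oil [0.6356 0.2283 0.0409]
side A (np.int64(271), 632.4, 91.7, 'r', 31.6, 'z', np.float64(120.2))
side B (np.int64(240), 636.3, -2.1, 'r', 28.4, 'z', np.float64(102.2))
side C (np.int64(209), 637.1, -96.4, 'r', 24.7, 'z', np.float64(84.1))
side D (np.int64(166), 640.0, -193.4, 'r', 18.9, 'z', np.float64(66.0))
oil [0.6342 0.2285 0.0403]
wrist A (np.int64(3631), 635.3, 94.1, 'r', 30.3, 'z', np.float64(122.1))
wrist B (np.int64(0), 0.0, 0.0, 'r', 0.0, 'z', np.float64(nan))
wrist C (np.int64(0), 0.0, 0.0, 'r', 0.0, 'z', np.float64(nan))
wrist D (np.int64(0), 0.0, 0.0, 'r', 0.0, 'z', np.float64(nan))
  return _methods._mean(a, axis=axis, dtype=dtype,
  ret = ret.dtype.type(ret / rcount)
```

View pics/side11.png

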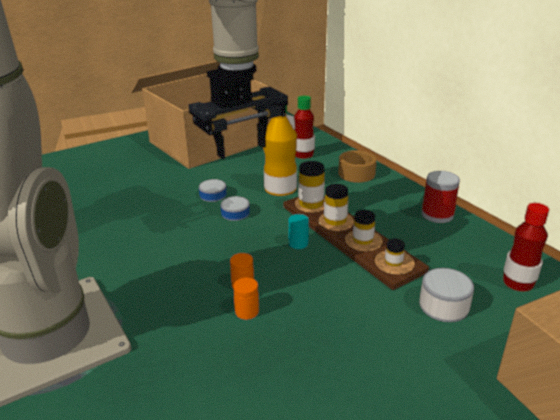

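View pics/scene11.png

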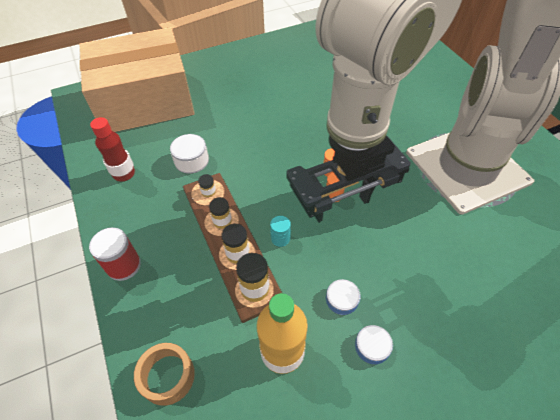

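All four jars stand upright on the coasters in descending order from the oil bottle. In the scene view they are at (254,275), (235,243), (220,213) and (207,187). The bottle hasn't moved and the gripper is clear. One settle move, then I'll hand it in.

Request:
apply_moves --increments '[{"xyz":[0,0,0],"rotation":[0,0,0],"grip":0},{"xyz":[0,0,0],"rotation":[0,0,0],"grip":0}]'

```text
time: 26.45
ee_pos: [0.4593, 0.0937, 0.2124]
eef_rot: [1.0, 0.001, 0.002, 0.0]
ft_force: [-1.0, -0.1, 0.3]
width: 0.0869
```

```bash
python3 -c "
from h import *
r.close_job(); print(r.read_state()['time'])"
```

```text
the job is handed in; nothing more can be done
the job is handed in; nothing more can be done
```

All four mustard jars are lined up by height on the coasters, tallest (A) next to the oil bottle and shortest (D) at the far end. I placed them in the order B, C, D, A and handed the job in at about 26.5 s. The hand-in reports no verdict, so this rests on my own last checks.

- **Position:** the final camera readings put every lid within about 5 mm of its coaster centre, well inside the 15 mm limit.
- **Upright:** the lid heights match jars standing on the coasters to about 1 mm, and all four look upright in both pictures. I did not measure tilt separately.
- **Oil bottle:** it shows no measurable movement, at most about 0.1 mm between the first and last readings.
- **Gripper:** it is open and well clear of everything; I left the orange and turquoise look-alikes alone.
- **Disagreement:** the side camera read the lids 1–5 mm off from where I set the jars down, mostly toward the robot. The scene camera agreed to within about 2 mm, and the wrist camera, which could see only jar A, to within about 2 mm there.

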